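# Load a wire spool onto the dispenser spindle

### The job

Load the lying wire spool onto the upright spindle of the dispenser stand. First lay it in the sloped rest, down against the foot stop, and let go; then take it again from there, stand it upright and lower it by hand over the spindle until it sits fully home on the collar, without dropping it. Leave the other things where they are.

Things in the scene. Friction and masses are not known exactly. Their poses are not given: they have to be found in the camera images.
- spool_center (a point): Centre of the loose wire spool, half-way along its axis, 26 mm above the counter at the start; 80 mm long, 0.25 kg. Its x axis is the spool's axis. A 22 mm bore runs right through; both ends are alike. It starts lying on flats of its end plates, its axis within about 25 degrees of the world's x, z up.
- spool_end (a point): Centre of the outer face of one of the spool's two grey octagonal end plates, 40 mm from spool_center along its x axis. Each plate is 6 mm thick, 52 mm over flats, 56 mm over corners. Between them lies a 68 mm long winding of plain steel wire, 44 mm diameter, to grip across.
- sloped_rest: Dark steel rest fixed to the counter, 84 mm wide, 120 mm long, low end to the robot: a trough sloping 45 degrees. Two pairs of low 45-degree cheeks (1.5 mm clearance, up to 14 mm over the trough floor) hold the end plates only, flats parallel to the floor as they lay on the counter; 51 mm between the pairs is open for fingers. Origin: on the counter, 44 mm behind its front edge; z up.
- rest_seat (a point): Where the spool's centre lies when home in the sloped rest, 71 mm above the counter. x axis: up the slope, along the lying spool's axis; y: level, across; z: square off the trough floor, 45 degrees up towards the robot. The trough floor is 26 mm below it along z; the foot stop, 20 mm high, is 40 mm down the slope. The upper end plate rises 47 mm above it.
- spindle_seat (a point): Centre of the top of the 42 mm collar on the grey round stand (104 mm diameter, fixed to the counter), 16 mm above the counter, on the spindle's axis; z up. The spool's end plate sits on it, so the seated spool's centre is 40 mm above this point.
- spindle_tip (a point): Top of the upright steel spindle, 90 mm above spindle_seat. Spindle diameter 16 mm, the top 12 mm taper to 6 mm.
- spark_plug_a: Bystander: spark plug 80 x 24 x 21 mm lying on the counter; origin at the centre of its underside. Leave alone.
- bearing_b: Bystander: ball bearing 42 mm diameter, 11 mm high, lying flat; origin at the centre of its underside. Leave alone.
- pulley: Bystander: V pulley 86 mm diameter, 32 mm high, lying flat; origin at the centre of its underside. Leave alone.
Mind the look-alikes: they are no part of the job. What is shaped like the part that bears spindle_seat but turquoise is not meant.

How it is judged:
On the way, in this order (a step that is already met when the one before it is completed fails the run):
1. the spool lies in the sloped rest, down at the foot stop, and is let go (distance between spool_center and rest_seat below 0.01 m and angle between the x axis of spool_center and the x axis of rest_seat, either way round below 0.12 rad and contact force between the fingers and wire_spool below 0.1 N and linear speed of wire_spool below 0.02 m/s), for 0.2 s.
2. the spool is threaded on the spindle to within 30 mm of home while still held by the fingers (horizontal distance between spool_center and spindle_seat below 0.008 m and angle between the x axis of spool_center and the z axis of spindle_seat, either way round below 0.12 rad and z of spool_center in the frame of spindle_seat below 0.07 m and contact force between the fingers and wire_spool above 0.5 N), for 0.05 s.
At the end, for the whole second after the job is handed in: The spool stands on the spindle, fully home: its centre within 6 mm of the spindle's axis and at most 3 mm above its seated height, upright within 0.05 rad, at rest and released (horizontal distance between spool_center and spindle_seat below 0.006 m and angle between the x axis of spool_center and the z axis of spindle_seat, either way round below 0.05 rad and z of spool_center in the frame of spindle_seat between 0.036 and 0.043 m and linear speed of wire_spool below 0.02 m/s); the robot touches nothing.
It fails at once if a bystander (spark plug, bearing or pulley) is moved more than 30 mm (distance of any of spark_plug_a, bearing_b, pulley from where it was at the start of the episode above 0.03 m).
It also fails if it takes over 64 s, if anything falls off the work surface, if the arm or the gripper's body presses on something with over 40 N, if the wrist force passes 120 N, or if a joint passes its speed limit or range.

### The arm

A 6-joint arm with a two-finger parallel gripper is mounted at the origin on a cart in front of the work surface, level with it; the furniture and walls round the work are solid. World frame = base frame: x ahead of the robot, y to its left, z up, the work surface at z = 0. Lengths are in m, angles in rad, forces in N, time in s.
With the tool pointing down it reaches from about 0.325 to 0.85 m from the base axis. Payload 4.4 kg.
Tool frame: the origin (TCP) lies on the centre line of the jaws, within the pads' length; the fingertips stand 19 mm ahead of it and the grasp point (between the pads) is the TCP; z points along the fingers, y is the direction in which the jaws open and shut (so a half turn about z gives the same grasp; the last joint's range is limited). The gripper opens to 94 mm and grips with 3 to 60 N. Pads are 16 mm wide; open, the fingers measure 119 mm over their backs; the gripper's body (75 mm by 177 mm) begins 78 mm behind the grasp point.
Start: joints at [-1.427, 0.207, 1.542, -0, 1.393, -0.15], TCP at [0.167, -0.55, 0.224] pointing down, gripper open.
Joint ranges: [-2.73, 2.73], [-0.86, 2.22], [0.23, 2.46], [-1.11, 4.25], [0.08, 2.63], [-2.82, 2.82]. Speed limits (rad/s): [2.79, 2.79, 3.14, 3.14, 3.14, 3.14].

### API

Orientations are given as a unit quaternion [x, y, z, w].
In Python, from station import env, eyes, job_done gives the robot as it stands.
- The arm moves only by the tool move_arm, never from a script. Its arguments are lists of equal length, an entry for each row: "xyz": the shift along the tool's x, y, z in cm, a list of three; "twist": the turn, a rotation vector about the tool's x, y, z in degrees, a list of three; "gripper": the opening, from 0 (shut) to 1 (fully open). A call has 1 to 8 rows; each row shifts and turns the commanded pose from where the row before left it, along the tool's axes as they then stand; what a row does not reach is not made up. A row lasts 1/12 s, in which the tool goes at most 41.7 mm and 7.16 degrees, less where a joint would pass 70% of its speed; a pose out of reach is approached as far as the arm can. A call is refused whole if a number of a shift passes 4.17 or a number of a turn 7.16, either way. A call with a gripper value outside its range is refused whole. The fingers move at their own pace and stop on an object; the grip force is fixed at half the most. Time passes only in rows, so rows that do not move let the fingers close. It gives the time, the measured TCP pose, the force and the opening at its end, in the units of the state.
- env.get_obs(): the state, without advancing time (a new reading comes with each control period).
- eyes.capture(name): name is "scene" or "top"; returns the picture (384x512x3 uint8, red, green, blue); there is no depth.
- eyes.camera_info(name): a dict with "fx", "fy", "cx", "cy" (pixels), "extrinsics" (4x4, takes a point from camera to world coordinates). Camera axes: x right, y down, z forward; pixel columns grow to the right and rows downward; lengths in m; the calibration is good to about 2 mm. A picture is of the moment at which its call begins. camera_info takes no time and is no camera call.
- job_done(): hands the job in, once; it reports no verdict.
The state is a dict: "time": time; "joint_pos": joint angles; "joint_velocities": joint speeds; "effort": joint torques, N m; "tool_pos": TCP position; "tcp_rot": TCP orientation; "contact_force": force on the tool from outside, world axes, zero at the start; "ft_torque": the same for the moment, N m; "gripper_width": finger opening in m.
Only numpy, scipy, OpenCV 4.12 (cv2) and the standard library are available. Lean on these libraries where they do the work, as an engineer would, in place of code of your own. Each camera call takes 0.05 s, during which the arm holds its last target.

## Working session

There is one attempt and no reset: what is moved stays moved. The work goes in short steps, Python scripts to look and compute and a tool call to move; the robot and the scene stay as the last step left them, time stands still between calls to the robot, and variables do not carry over. Pictures are saved under pics/ and viewed, and the job is handed in when it is done.

Besides the shell and the picture viewer there is one more tool, called after "Request:" as a command line: name --argument value ..., lists and objects as JSON in quotes. move_arm: Moves the arm, as the interface text tells. Its arguments: {"type":"object","properties":{"xyz":{"type":"array"},"twist":{"type":"array"},"gripper":{"type":"array"}},"required":["xyz","twist","gripper"]}

```bash
mkdir -p pics; ls; python3 - <<'E'
from station import env, eyes
import cv2
for n in("scene","top"):
    im=eyes.capture(n); cv2.imwrite(f"pics/{n}0.png",im[:,:,::-1])
    c=eyes.camera_info(n); print(n,c)
print(env.get_obs())
E
```

```text
pics
scene {'fx': 365.0468659870348, 'fy': 365.0468659870348, 'cx': 250.48930811677369, 'cy': 188.2608805182068, 'extrinsics': array([[ 0.72284273, -0.4928417 ,  0.48436087,  0.02138435],
       [-0.69101001, -0.51745524,  0.50472294, -0.90135712],
       [ 0.00188656, -0.69953351, -0.7145973 ,  0.98799653],
       [ 0.        ,  0.        ,  0.        ,  1.        ]])}
top {'fx': 434.4175592586401, 'fy': 434.4175592586401, 'cx': 251.4447812833314, 'cy': 195.29644990048138, 'extrinsics': array([[ 0.02760517, -0.98676478,  0.15979121,  0.40505555],
       [-0.99938122, -0.02375801,  0.02593711, -0.2715976 ],
       [-0.0217975 , -0.16040833, -0.98681003,  1.36119151],
       [ 0.        ,  0.        ,  0.        ,  1.        ]])}
{'time': 0.1, 'joint_pos': array([-1.42748259e+00,  2.07351696e-01,  1.54277522e+00,  2.27059849e-07,
        1.39349565e+00, -1.50497472e-01]), 'joint_velocities': array([-0.00032123, -0.0022747 , -0.00365496,  0.00018574,  0.00026798,
        0.00013565]), 'effort': array([-8.06344869e-04, -3.71866751e+01, -2.82295096e+01,  6.98730396e-02,
        3.11362802e-02, -5.07875154e-05]), 'tool_pos': array([ 0.16641427, -0.54968586,  0.22341429]), 'tcp_rot': array([ 9.89228257e-01,  1.46377678e-01,  3.75732269e-06, -1.01495283e-03]), 'contact_force': array([0.38849616, 0.59720713, 0.26376387]), 'ft_torque': array([-0.00803157,  0.02984271,  0.02888887]), 'gripper_width': 0.09435443942551872}
```

View pics/scene0.png

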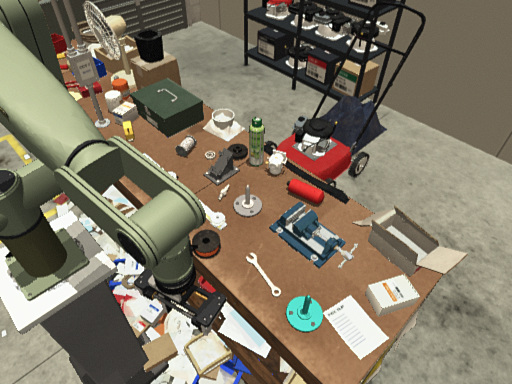

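View pics/top0.png

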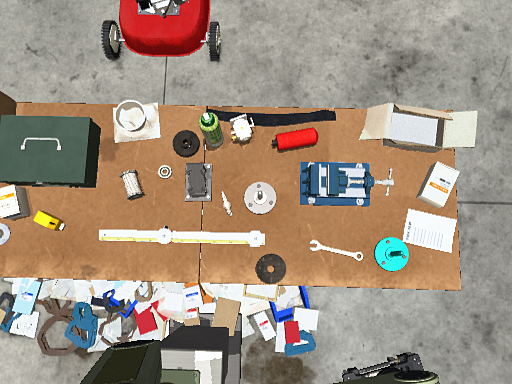

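Top view candidates:
- Spool: (132,184), the cylinder with two end plates.
- Rest: (199,182), dark steel.
- Stand: the grey disc at (260,197). The turquoise one at (392,254) is the decoy.

I'll confirm these in an enlarged crop.

```bash
python3 - <<'E'
import cv2,numpy as np
t=cv2.imread("pics/top0.png");s=cv2.imread("pics/scene0.png")
a=cv2.resize(t[135:235,105:290],None,fx=4.3,fy=4.3,interpolation=cv2.INTER_CUBIC);cv2.imwrite("pics/c1.png",a)
a=cv2.resize(s[125:220,165:275],None,fx=6,fy=6,interpolation=cv2.INTER_CUBIC);cv2.imwrite("pics/c2.png",a)
E
```

```text
(no output)
```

View pics/c1.png

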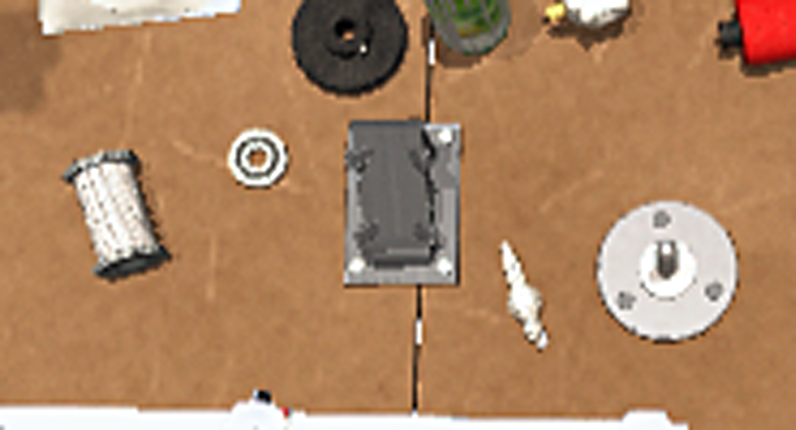

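View pics/c2.png

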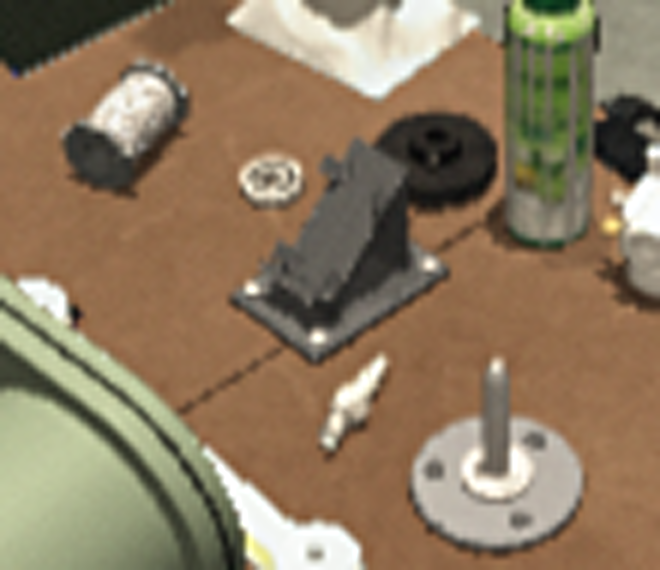

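Crop confirms it: in the top view the spool is at (132,184), the rest at (199,182) with its low end towards the robot, and the grey stand at (260,197). Bystanders are the bearing (165,171), pulley (186,143) and plug (227,203). Next I'll fit poses by matching model outlines in both cameras.

```bash
cat > h.py <<'E'
import numpy as np,cv2
from station import env,eyes
from scipy.spatial.transform import Rotation as R
C={n:eyes.camera_info(n) for n in("scene","top")}
def proj(n,P):
    c=C[n];T=np.linalg.inv(c["extrinsics"]);P=np.atleast_2d(P)
    q=P@T[:3,:3].T+T[:3,3]
    return np.c_[c["fx"]*q[:,0]/q[:,2]+c["cx"],c["fy"]*q[:,1]/q[:,2]+c["cy"]]
def ray(n,uv,z):
    c=C[n];E=c["extrinsics"];d=E[:3,:3]@[(uv[0]-c["cx"])/c["fx"],(uv[1]-c["cy"])/c["fy"],1]
    o=E[:3,3];return o+d*(z-o[2])/d[2]
def octo(x):
    a=np.radians(22.5+45*np.arange(8));r=.026/np.cos(np.pi/8)
    return np.c_[np.full(8,x),r*np.cos(a),r*np.sin(a)]
def hulls(Rm,c):
    out=[]
    for x0,x1 in((-.04,-.034),(.034,.04)): out.append(np.r_[octo(x0),octo(x1)])
    a=np.linspace(0,2*np.pi,32);cyl=[np.c_[np.full(32,x),.022*np.cos(a),.022*np.sin(a)] for x in(-.036,.036)]
    out.append(np.vstack(cyl));return [h@Rm.T+c for h in out]
def circ(c,r,n=48):
    a=np.linspace(0,2*np.pi,n);return np.c_[c[0]+r*np.cos(a),c[1]+r*np.sin(a),np.full(n,c[2])]
def draw(n,im,lines,f,off):
    for P,col in lines:
        p=(proj(n,P)-off+.5)*f-.5
        cv2.polylines(im,[np.int32(p*16).reshape(-1,1,2)],False,col,1,cv2.LINE_AA,4)
E
python3 - <<'E'
from h import *
for n,u in(("top",(132,184)),):
    print("spool",ray(n,u,.026))
f=lambda x,y:(105+(x+.5)/4.3-.5,135+(y+.5)/4.3-.5)
for k in((350,121),(462,123),(458,285),(344,284)): print("restcorner",ray("top",f(*k),.005))
g=lambda x,y:(165+(x+.5)/6-.5,125+(y+.5)/6-.5)
for k in((232,297),(317,360),(447,265)): print("restcorner s",ray("scene",g(*k),.005))
print("disc",ray("top",f(668,270),.01),ray("scene",g(497,485),.01))
print("plates",ray("top",f(100,165),.03),ray("top",f(133,263),.03))
E
```

```text
spool [0.64821226 0.14036842 0.026     ]
restcorner [ 0.72549581 -0.02277284  0.005     ]
restcorner [ 0.72584324 -0.10670558  0.005     ]
restcorner [ 0.60365154 -0.10891278  0.005     ]
restcorner [ 0.60234541 -0.02472481  0.005     ]
restcorner s [ 0.60740484 -0.02332907  0.005     ]
restcorner s [ 0.61007789 -0.10612133  0.005     ]
restcorner s [ 0.72984408 -0.09731627  0.005     ]
disc [ 0.617767   -0.26309046  0.01      ] [ 0.61684613 -0.26519712  0.01      ]
plates [0.68243259 0.15476423 0.03      ] [0.61037048 0.12529573 0.03      ]
```

```bash
cat > fit.py <<'E'
from h import *
from scipy.optimize import minimize
from scipy.ndimage import map_coordinates
IM={n:cv2.imread(f"pics/{n}0.png") for n in C}
def gm(n,s=0.8):
    im=cv2.GaussianBlur(IM[n].astype(np.float32),(0,0),s)
    gx=cv2.Sobel(im,cv2.CV_32F,1,0,ksize=3);gy=cv2.Sobel(im,cv2.CV_32F,0,1,ksize=3)
    return np.minimum(np.sqrt((gx**2+gy**2).sum(2)),400)
G={n:gm(n) for n in C}
def dens(P,k=24):
    return np.vstack([np.linspace(P[i],P[i+1],k) for i in range(len(P)-1)])
def score(n,P):
    p=proj(n,P);return map_coordinates(G[n],[p[:,1],p[:,0]],order=1).mean()
def hullline(n,P):
    p=proj(n,P).astype(np.float32);h=cv2.convexHull(p,returnPoints=False).ravel();h=np.r_[h,h[0]]
    return P[h]
def spool(n,q):
    Rm=R.from_euler("z",q[2]).as_matrix();return [hullline(n,h) for h in hulls(Rm,np.array([q[0],q[1],.026]))[:2]]
def rest(n,q):
    z=q[3];L=np.array([[.076,.042],[-.044,.042],[-.044,-.042],[.076,-.042],[.076,.042]])
    c,s=np.cos(q[2]),np.sin(q[2]);xy=L@np.array([[c,s],[-s,c]])+q[:2]
    return [np.c_[xy,np.full(5,z)][:4]]
def stand(n,q): return [circ([q[0],q[1],q[2]],.052)]
def col(n,q): return [circ([q[0],q[1],.016],.021)]
def fit(name,f,q0,step,cams):
    best=None
    for t in range(12):
        rng=np.random.default_rng(t);q=np.array(q0)+rng.normal(size=len(q0))*step*(t>0)
        r=minimize(lambda q:-sum(score(n,dens(P)) for n in cams for P in f(n,q)),q,method="Nelder-Mead",options=dict(initial_simplex=np.vstack([q]+[q+np.eye(len(q))[i]*step[i] for i in range(len(q))]),xatol=1e-5,fatol=1e-3))
        if best is None or r.fun<best.fun: best=r
    print(name,cams,best.x.round(4),round(best.fun,1));return best.x
if __name__=="__main__":
    S=np.array
    res={}
    for cams in(["top"],["scene"],["top","scene"]):
        res["sp"]=fit("spool",spool,[.648,.140,.39],S([.004,.004,.05]),cams)
        res["re"]=fit("rest",rest,[.648,-.065,.0,.005],S([.004,.004,.03,.002]),cams)
        res["st"]=fit("stand",stand,[.617,-.264,.008],S([.004,.004,.002]),cams)
        res["co"]=fit("collar",col,[.617,-.264],S([.004,.004]),cams)
    for n,f,off,sz in(("top",4.3,(105,135),(185,100)),("scene",6,(165,125),(110,95))):
        im=cv2.resize(IM[n][off[1]:off[1]+sz[1],off[0]:off[0]+sz[0]],None,fx=f,fy=f,interpolation=cv2.INTER_CUBIC)
        L=[]
        for fn,k,c in((spool,"sp",(0,0,255)),(rest,"re",(0,255,255)),(stand,"st",(0,255,0)),(col,"co",(255,0,255))):
            L+=[(P,c) for P in fn(n,res[k])]
        L.append((np.array([[*res["co"],.016],[*res["co"],.106]]),(255,0,0)))
        draw(n,im,L,f,np.array(off));cv2.imwrite(f"pics/fit_{n}.png",im)
E
python3 fit.py
```

```text
spool ['top'] [0.6455 0.1394 0.3762] -659.1
rest ['top'] [ 0.6707 -0.0526  0.0205 -0.0698] -299.2
stand ['top'] [ 0.6241 -0.2619 -0.0256] -398.2
collar ['top'] [ 0.647 -0.272] -252.6
spool ['scene'] [0.6463 0.1383 0.4142] -576.9
rest ['scene'] [ 0.6838 -0.0373 -0.0987 -0.0243] -208.8
stand ['scene'] [ 0.6303 -0.2498 -0.0059] -348.1
collar ['scene'] [ 0.6219 -0.2592] -324.1
spool ['top', 'scene'] [0.6458 0.139  0.3846] -1226.8
rest ['top', 'scene'] [ 0.6578 -0.0672  0.0522  0.0173] -485.4
stand ['top', 'scene'] [ 0.6182 -0.2622  0.0131] -724.0
collar ['top', 'scene'] [ 0.6448 -0.246 ] -512.0
```

```bash
cat > fit2.py <<'E'
from fit import *
S=np.array
def restf(z): return lambda n,q: rest(n,[*q,z])
def sp2(z): return lambda n,q:[circ([q[0],q[1],z],.052), circ([q[0],q[1],.016],.021)]
def spin(n,q):
    # spindle silhouette edges
    E=C[n]["extrinsics"][:3,3];d=S([q[0]-E[0],q[1]-E[1]]);d/=np.hypot(*d);p=S([-d[1],d[0]])*.008
    return [S([[q[0]+s*p[0],q[1]+s*p[1],z] for z in(.02,.094)]) for s in(1,-1)]
for z in(.004,.006,.008,.010):
  for cams in(["top"],["scene"],["top","scene"]): fit(f"rest{z}",restf(z),[.648,-.066,.01],S([.003,.003,.03]),cams)
for z in(.006,.008,.010,.012):
  for cams in(["top"],["scene"],["top","scene"]): fit(f"stand{z}",(lambda z:lambda n,q:stand(n,[*q,z]))(z),[.617,-.264],S([.003,.003]),cams)
for cams in(["top"],["scene"],["top","scene"]): fit("spindle",spin,[.617,-.264],S([.002,.002]),cams)
def ov(res,tag):
    for n,f,off,sz in(("top",7,(180,150),(110,75)),("scene",6,(200,140),(75,85))):
        im=cv2.resize(IM[n][off[1]:off[1]+sz[1],off[0]:off[0]+sz[0]],None,fx=f,fy=f,interpolation=cv2.INTER_CUBIC)
        L=[]
        for P,c in res(n): L.append((P,c))
        draw(n,im,L,f,S(off));cv2.imwrite(f"pics/{tag}_{n}.png",im)
def res(n):
    st=[.6175,-.2635]
    return [(P,(0,255,255)) for P in rest(n,[.648,-.066,.01,.006])]+[(P,(0,255,0)) for P in stand(n,[*st,.008])]+[(P,(255,0,255)) for P in col(n,st)]+[(P,(0,0,255)) for P in spin(n,st)]
ov(res,"ov1")
E
python3 fit2.py
```

```text
rest0.004 ['top'] [ 0.6595 -0.0648  0.0522] -283.3
rest0.004 ['scene'] [ 0.667  -0.061  -0.0762] -207.0
rest0.004 ['top', 'scene'] [ 0.663  -0.0632 -0.0302] -441.8
rest0.006 ['top'] [ 0.6592 -0.0652  0.0522] -282.4
rest0.006 ['scene'] [ 0.6658 -0.0627 -0.0746] -206.9
rest0.006 ['top', 'scene'] [ 0.6626 -0.0635 -0.0227] -448.3
rest0.008 ['top'] [ 0.659  -0.0656  0.0522] -281.6
rest0.008 ['scene'] [ 0.6653 -0.0597  0.0819] -213.9
rest0.008 ['top', 'scene'] [ 0.6621 -0.0639 -0.0084] -454.7
rest0.01 ['top'] [ 0.6586 -0.0659  0.0522] -280.8
rest0.01 ['scene'] [ 0.6642 -0.0614  0.0837] -213.7
rest0.01 ['top', 'scene'] [ 0.6615 -0.0642  0.0128] -461.4
stand0.006 ['top'] [ 0.6188 -0.262 ] -392.3
stand0.006 ['scene'] [ 0.6234 -0.2576] -345.3
stand0.006 ['top', 'scene'] [ 0.6203 -0.2607] -676.8
stand0.008 ['top'] [ 0.6185 -0.262 ] -391.4
stand0.008 ['scene'] [ 0.6223 -0.259 ] -344.3
stand0.008 ['top', 'scene'] [ 0.6197 -0.2612] -698.9
stand0.01 ['top'] [ 0.6182 -0.262 ] -390.3
stand0.01 ['scene'] [ 0.6211 -0.2603] -343.1
stand0.01 ['top', 'scene'] [ 0.6192 -0.2615] -714.5
stand0.012 ['top'] [ 0.6179 -0.262 ] -389.2
stand0.012 ['scene'] [ 0.6199 -0.2616] -341.8
stand0.012 ['top', 'scene'] [ 0.6186 -0.2619] -722.8
spindle ['top'] [ 0.6147 -0.2615] -800.0
spindle ['scene'] [ 0.6035 -0.2792] -693.3
spindle ['top', 'scene'] [ 0.6159 -0.2643] -1400.6
```

```bash
sleep 0.1
```

```text
(no output)
```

View pics/ov1_top.png

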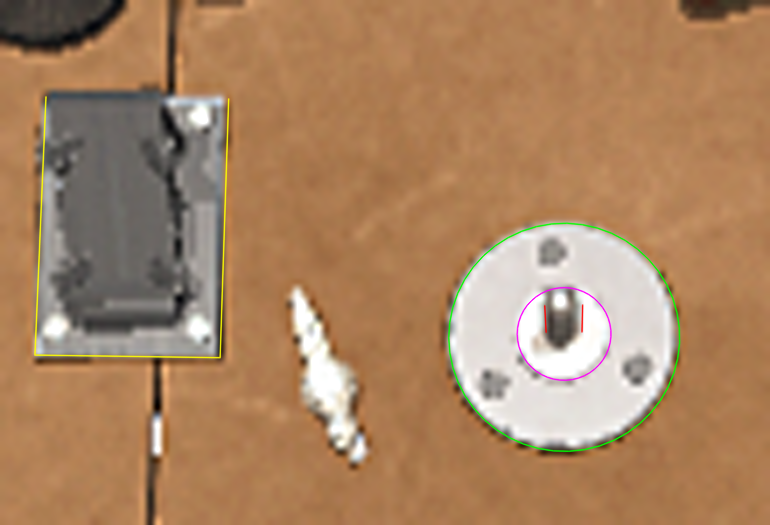

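View pics/ov1_scene.png

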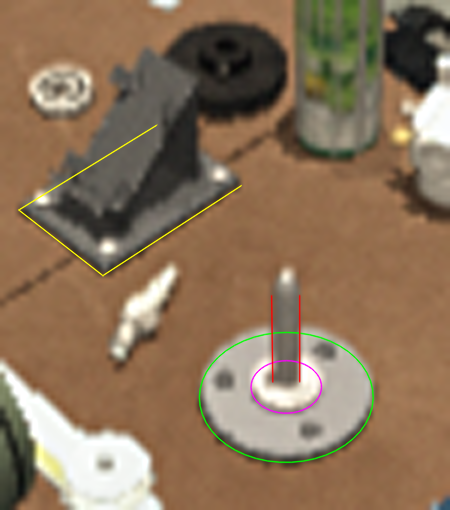

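```bash
cat > d.py <<'E'
import sys
from h import *
# usage: d.py x y z yaw_deg pitch_deg : tool x along yaw heading, pitched up by pitch (tool z fwd-down)
def goal(yaw,pit): 
    return R.from_euler("z",yaw,degrees=True)*R.from_quat([1,0,0,0])*R.from_euler("y",pit,degrees=True)
x,y,z,yaw,pit=map(float,sys.argv[1:6])
o=env.get_obs();r=R.from_quat(o["tcp_rot"]);g=goal(yaw,pit)
d=np.array([x,y,z])-o["tool_pos"]
print("t",round(o["time"],2),"pos",o["tool_pos"].round(4),"w",round(o["gripper_width"],4),"F",o["contact_force"].round(1),"j",o["joint_pos"].round(2))
print("shift now-axes cm",(r.inv().apply(d)*100).round(2),"goal-axes cm",(g.inv().apply(d)*100).round(2),"world",(d*100).round(2))
print("twist deg",np.degrees((r.inv()*g).as_rotvec()).round(2))
E
python3 d.py .646 .139 .14 22.0 0
```

```text
t 0.1 pos [ 0.1664 -0.5497  0.2234] w 0.0944 F [0.4 0.6 0.3] j [-1.43  0.21  1.54  0.    1.39 -0.15]
shift now-axes cm [ 65.85 -52.01   8.47] goal-axes cm [ 70.27 -45.89   8.34] world [47.96 68.87 -8.34]
twist deg [-0.11 -0.02 -5.17]
```

Request:
move_arm --xyz '[[2.7, -2.1, -0.6], [2.7, -2.1, -0.6], [2.7, -2.1, -0.6], [2.7, -2.1, -0.6], [2.7, -2.1, -0.6], [2.7, -2.1, 0], [2.7, -2.1, 0], [2.7, -2.1, 0]]' --twist '[[0, 0, 0], [0, 0, 0], [0, 0, 0], [0, 0, 0], [0, 0, 0], [0, 0, 0], [0, 0, 0], [0, 0, 0]]' --gripper '[1, 1, 1, 1, 1, 1, 1, 1]'

```text
time: 0.77
tool_pos: [0.3251, -0.3253, 0.2542]
tcp_rot: [0.989, 0.146, -0.0, -0.0]
contact_force: [0.5, 0.4, -0.3]
gripper_width: 0.0938
```

Request:
move_arm --xyz '[[2.7, -2.1, 0], [2.7, -2.1, 0], [2.7, -2.1, 0], [2.7, -2.1, 0], [2.7, -2.1, 0], [2.7, -2.1, 0], [2.7, -2.1, 0], [2.7, -2.1, 0]]' --twist '[[0, 0, 0], [0, 0, 0], [0, 0, 0], [0, 0, 0], [0, 0, 0], [0, 0, 0], [0, 0, 0], [0, 0, 0]]' --gripper '[1, 1, 1, 1, 1, 1, 1, 1]'

```text
time: 1.43
tool_pos: [0.483, -0.1019, 0.254]
tcp_rot: [0.989, 0.146, -0.0, -0.0]
contact_force: [0.6, 0.0, -0.2]
gripper_width: 0.0941
```

```bash
python3 d.py .646 .139 .14 22.0 0
```

```text
t 1.43 pos [ 0.483  -0.1019  0.254 ] w 0.0941 F [ 0.6  0.  -0.2] j [-0.38  0.01  1.7  -0.    1.44  0.89]
shift now-axes cm [ 22.58 -18.33  11.4 ] goal-axes cm [ 24.13 -16.23  11.4 ] world [ 16.3   24.09 -11.4 ]
twist deg [-0.02  0.03 -5.16]
```

Request:
move_arm --xyz '[[2.82, -2.29, 1.0], [2.82, -2.29, 1.0], [2.82, -2.29, 1.0], [2.82, -2.29, 1.0], [2.82, -2.29, 1.0], [2.82, -2.29, 1.0], [2.82, -2.29, 1.0], [2.82, -2.29, 1.0]]' --twist '[[0, 0, 0], [0, 0, 0], [0, 0, 0], [0, 0, 0], [0, 0, 0], [0, 0, 0], [0, 0, 0], [0, 0, -5.16]]' --gripper '[1, 1, 1, 1, 1, 1, 1, 1]'

```text
time: 2.1
tool_pos: [0.6458, 0.1387, 0.1731]
tcp_rot: [0.981, 0.192, -0.001, -0.0]
contact_force: [1.2, -1.2, 0.9]
gripper_width: 0.0943
```

```bash
python3 - <<'E'
from h import *
S=np.array
o=env.get_obs();print(o["tool_pos"],o["time"])
Rm=R.from_euler("z",.385).as_matrix()
for n,f in(("top",5),("scene",5)):
    im=eyes.capture(n)[:,:,::-1].copy();cv2.imwrite(f"pics/a_{n}.png",im)
    c=proj(n,[.646,.139,.08])[0];off=(c-S([60,50])).astype(int)
    k=cv2.resize(im[off[1]:off[1]+100,off[0]:off[0]+120],None,fx=f,fy=f,interpolation=cv2.INTER_CUBIC)
    rt=R.from_quat(o["tcp_rot"]);tp=o["tool_pos"]
    L=[(h[[0,1,2,3,4,5,6,7,0]],(0,0,255)) for h in hulls(Rm,S([.646,.139,.026]))[:2]]
    L.append((S([tp,tp+rt.apply([0,0,.019])]),(0,255,0)))
    for s in(1,-1): L.append((tp+rt.apply([[-.008,s*.047,.019],[.008,s*.047,.019]]),(0,255,0)))
    draw(n,k,L,f,off);cv2.imwrite(f"pics/b_{n}.png",k)
E
python3 d.py .646 .139 .026 22.0 0
```

```text
[0.64582747 0.13868742 0.17313826] 2.1
t 2.2 pos [0.6452 0.1413 0.1701] w 0.0939 F [ 0.1 -0.7 -0.6] j [0.08 0.43 1.36 0.   1.35 1.26]
shift now-axes cm [ 0.05  0.29 14.41] goal-axes cm [-1.000e-02  2.400e-01  1.441e+01] world [  0.08  -0.23 -14.41]
twist deg [-0.18  0.25  0.34]
```

View pics/b_top.png

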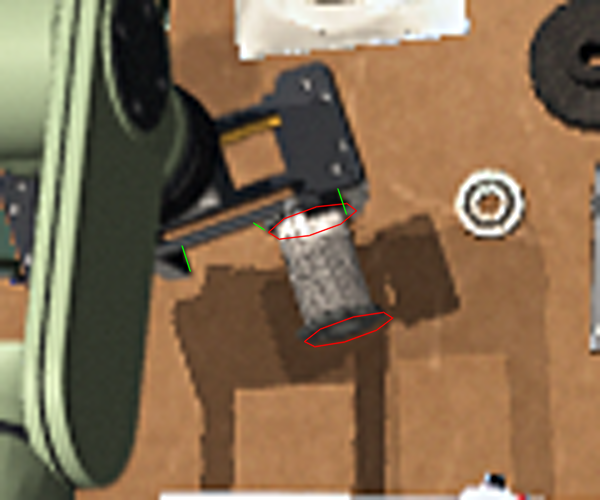

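View pics/b_scene.png

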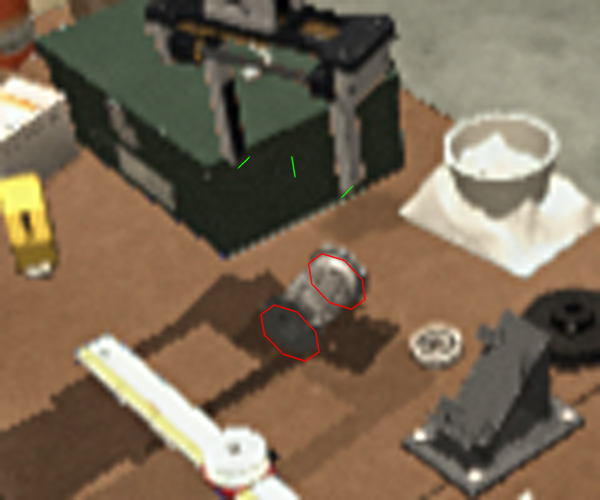

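The spool overlay matches in both views, and the jaws straddle its axis. Descending, jaws slightly narrowed to clear the bearing.

Request:
move_arm --xyz '[[0, 0.24, 2], [0, 0, 2], [0, 0, 2], [0, 0, 2], [0, 0, 2], [0, 0, 2], [0, 0, 1.2], [0, 0, 0.6]]' --twist '[[0, 0, 0], [0, 0, 0], [0, 0, 0], [0, 0, 0], [0, 0, 0], [0, 0, 0], [0, 0, 0], [0, 0, 0]]' --gripper '[0.8, 0.8, 0.8, 0.8, 0.8, 0.8, 0.8, 0.8]'

```text
time: 2.87
tool_pos: [0.6444, 0.134, 0.034]
tcp_rot: [0.982, 0.19, -0.002, -0.0]
contact_force: [-1.0, 0.9, 0.8]
gripper_width: 0.0753
```

```bash
python3 d.py .646 .139 .026 22.0 0
```

```text
t 2.87 pos [0.6444 0.134  0.034 ] w 0.0753 F [-1.   0.9  0.8] j [ 0.07  0.58  1.45 -0.    1.11  1.26]
shift now-axes cm [ 0.34 -0.41  0.8 ] goal-axes cm [ 0.34 -0.41  0.8 ] world [ 0.16  0.5  -0.8 ]
twist deg [-0.07  0.25 -0.06]
```

Request:
move_arm --xyz '[[0, 0, 0], [0, 0, 0]]' --twist '[[0, 0, 0], [0, 0, 0]]' --gripper '[0.8, 0.8]'

```text
time: 3.03
tool_pos: [0.6468, 0.1346, 0.037]
tcp_rot: [0.982, 0.191, 0.0, 0.0]
contact_force: [0.0, 0.3, 0.5]
gripper_width: 0.0754
```

```bash
python3 d.py .646 .139 .026 22.0 0
```

```text
t 3.03 pos [0.6468 0.1346 0.037 ] w 0.0754 F [0.  0.3 0.5] j [ 0.07  0.58  1.45 -0.    1.11  1.26]
shift now-axes cm [ 0.09 -0.44  1.1 ] goal-axes cm [ 0.09 -0.44  1.1 ] world [-0.08  0.44 -1.1 ]
twist deg [ 0.01 -0.03 -0.03]
```

Request:
move_arm --xyz '[[0.1, -0.44, 0.6], [0, 0, 0.5], [0, 0, 0], [0, 0, 0], [0, 0, 0], [0, 0, 0], [0, 0, 0], [0, 0, 0]]' --twist '[[0, 0, 0], [0, 0, 0], [0, 0, 0], [0, 0, 0], [0, 0, 0], [0, 0, 0], [0, 0, 0], [0, 0, 0]]' --gripper '[0.8, 0.8, 0.8, 0, 0, 0, 0, 0]'

```text
time: 3.7
tool_pos: [0.6458, 0.1394, 0.0257]
tcp_rot: [0.982, 0.191, 0.0, -0.0]
contact_force: [-0.4, 1.8, 1.7]
gripper_width: 0.0454
```

```bash
python3 d.py .646 .139 .026 22.0 0
```

```text
t 3.7 pos [0.6458 0.1394 0.0257] w 0.0454 F [-0.4  1.8  1.7] j [0.08 0.59 1.45 0.   1.1  1.27]
shift now-axes cm [-0.    0.05 -0.03] goal-axes cm [-0.    0.05 -0.03] world [ 0.02 -0.04  0.03]
twist deg [-0.02 -0.02 -0.02]
```

```bash
cat > ovr.py <<'E'
from h import *
import sys
S=np.array
q=S([float(v) for v in sys.argv[1:4]])
yaw=R.from_euler("z",q[2])
Rs=yaw*R.from_matrix(np.c_[[.7071,0,.7071],[0,1,0],[-.7071,0,.7071]])
seat=S([q[0],q[1],.071])
for n,off in(("top",(178,145)),("scene",(200,140))):
    f=9;im=cv2.imread(f"pics/{n}0.png")[off[1]:off[1]+60,off[0]:off[0]+60]
    k=cv2.resize(im,None,fx=f,fy=f,interpolation=cv2.INTER_CUBIC)
    def L(p): return seat+Rs.apply(S(p))
    Ls=[]
    for x in(-.04,): Ls.append((L([[x,-.03,-.006],[x,.03,-.006]]),(0,255,0)))
    Ls.append((L([[-.04,-.03,-.026],[-.04,.03,-.026]]),(255,255,0)))
    for x0 in(-.037,.037):
        for s in(1,-1):
            Ls.append((L([[x0,s*.0128,-.026],[x0,s*.0268,-.012]]),(0,0,255)))
    Ls.append((S([[*(q[:2]+yaw.apply([a,b,0])[:2]),.006] for a,b in((.076,.042),(-.044,.042),(-.044,-.042),(.076,-.042),(.076,.042))]),(0,255,255)))
    draw(n,k,Ls,f,S(off));cv2.imwrite(f"pics/r_{n}.png",k)
E
python3 ovr.py .650 -.0655 .005
python3 -c "
import cv2,numpy as np
cv2.imwrite('pics/r_both.png',cv2.resize(np.hstack([cv2.imread('pics/r_top.png'),cv2.imread('pics/r_scene.png')]),(800,400)))"
```

```text
(no output)
```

View pics/r_top.png

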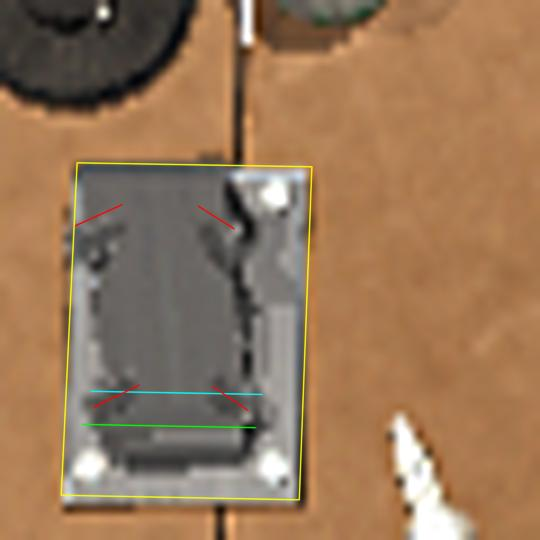

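View pics/r_scene.png

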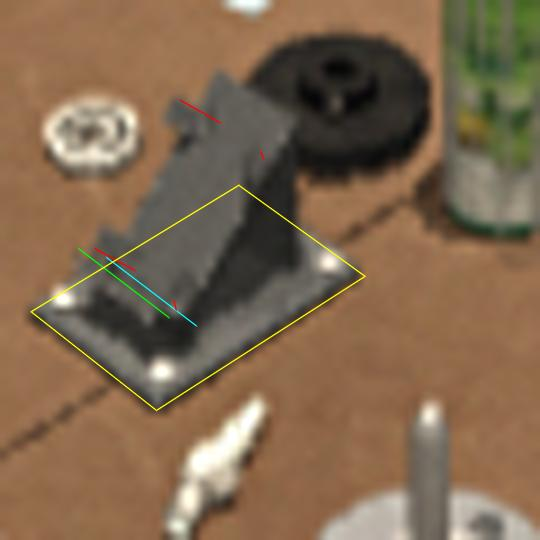

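```bash
python3 - <<'E'
s=open('ovr.py').read()
s=s.replace("    for x0 in(-.037,.037):","    Ls.append((L([[-.04,-.03,-.006],[-.048,-.03,-.006],[-.048,.03,-.006],[-.04,.03,-.006]]),(0,255,0)))\n    for x0 in(-.0255,.0255,-.04,.04):")
open('ovr.py','w').write(s)
E
python3 ovr.py .6485 -.0655 .005
python3 -c "
import cv2,numpy as np
cv2.imwrite('pics/r_both.png',cv2.resize(np.hstack([cv2.imread('pics/r_top.png'),cv2.imread('pics/r_scene.png')]),(800,400)))"
```

```text
(no output)
```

View pics/r_both.png

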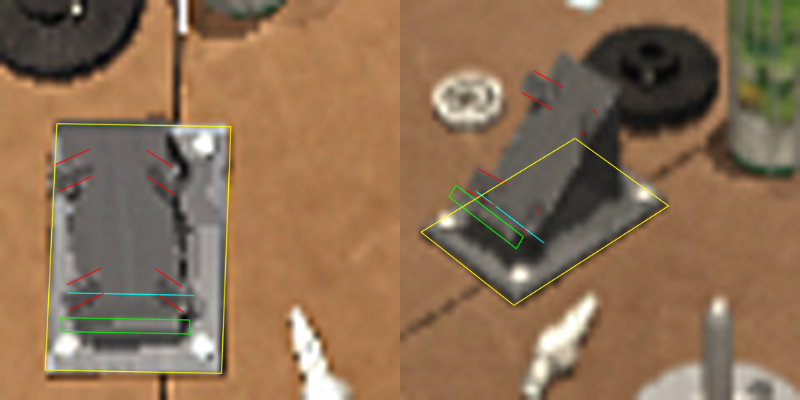

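Request:
move_arm --xyz '[[0, 0, 0], [0, 0, -1], [0, 0, -2], [0, 0, -2], [0, 0, -3], [0, 0, -3], [0, 0, -3], [0, 0, -2]]' --twist '[[0, 0, 0], [0, 0, 0], [0, 0, 0], [0, 0, 0], [0, 0, 5.4], [0, 0, 5.4], [0, 0, 5.4], [0, 0, 5.5]]' --gripper '[0, 0, 0, 0, 0, 0, 0, 0]'

```text
time: 4.37
tool_pos: [0.6469, 0.1391, 0.1894]
tcp_rot: [1.0, 0.0, 0.002, 0.0]
contact_force: [0.8, -0.2, -1.6]
gripper_width: 0.0415
```

Request:
move_arm --xyz '[[0, 0, 0], [0, 0, 0], [0, 0, 0], [0, 0, 0], [0, 0, 0], [0, 0, 0], [0, 0, 0], [0, 0, 0]]' --twist '[[0, 6, 0], [0, 6, 0], [0, 6, 0], [0, 6, 0], [0, 6, 0], [0, 6, 0], [0, 6, 0], [0, 3, 0]]' --gripper '[0, 0, 0, 0, 0, 0, 0, 0]'

```text
time: 5.03
tool_pos: [0.6421, 0.1391, 0.183]
tcp_rot: [0.924, 0.003, 0.382, -0.001]
contact_force: [0.0, -0.3, -2.6]
gripper_width: 0.0414
```

```bash
python3 d.py .608 -.0655 .115 0.3 45
```

```text
t 5.03 pos [0.6421 0.1391 0.183 ] w 0.0414 F [ 0.  -0.3 -2.6] j [ 0.12  0.08  2.   -0.29  0.3   1.93]
shift now-axes cm [-7.31 20.44  2.34] goal-axes cm [-7.3  20.44  2.32] world [ -3.41 -20.46  -6.8 ]
twist deg [0.   0.1  0.05]
```

Request:
move_arm --xyz '[[0, 2.9, 0], [0, 2.9, 0], [0, 2.9, 0], [0, 2.9, 0], [-1.2, 2.9, 0.5], [-1.2, 2.9, 0.5], [-1.2, 2.0, 0.5], [-1.2, 1.04, 0.8]]' --twist '[[0, 0, 0], [0, 0, 0], [0, 0, 0], [0, 0, 0], [0, 0, 0], [0, 0, 0], [0, 0, 0], [0, 0, 0]]' --gripper '[0, 0, 0, 0, 0, 0, 0, 0]'

```text
time: 5.7
tool_pos: [0.6311, -0.0403, 0.1406]
tcp_rot: [0.924, 0.002, 0.382, -0.0]
contact_force: [0.9, 0.8, -2.5]
gripper_width: 0.0413
```

Request:
move_arm --xyz '[[-1.3, 0, 0], [-0.8, 0, 0], [0, 0, 0], [0, 0, 0]]' --twist '[[0, 0, 0], [0, 0, 0], [0, 0, 0], [0, 0, 0]]' --gripper '[0, 0, 0, 0]'

```text
time: 6.03
tool_pos: [0.6155, -0.0379, 0.1245]
tcp_rot: [0.925, 0.003, 0.38, -0.002]
contact_force: [-0.1, -0.5, -1.1]
gripper_width: 0.0412
```

```bash
cat > look.py <<'E'
# overlay spool assumed centred at TCP with axis=tool x ; and seat
from h import *
import sys
S=np.array;tag=sys.argv[1];ang=float(sys.argv[2]) if len(sys.argv)>2 else 0
o=env.get_obs();rt=R.from_quat(o["tcp_rot"])*R.from_euler("y",ang,degrees=True);tp=o["tool_pos"]
ims=[]
for n in("top","scene"):
    im=eyes.capture(n)[:,:,::-1].copy();cv2.imwrite(f"pics/{tag}_{n}.png",im)
    f=6;off=(proj(n,tp)[0]-S([32,35])).astype(int);off=np.maximum(off,0)
    k=cv2.resize(im[off[1]:off[1]+70,off[0]:off[0]+65],None,fx=f,fy=f,interpolation=cv2.INTER_CUBIC)
    draw(n,k,[(h[[0,1,2,3,4,5,6,7,0]] if i==0 else h[[8,9,10,11,12,13,14,15,8]],(0,0,255)) for i,h in enumerate(hulls(rt.as_matrix(),tp)[:2])],f,off)
    ims.append(k)
h=min(i.shape[0] for i in ims);cv2.imwrite(f"pics/{tag}_b.png",np.hstack([i[:h] for i in ims]))
E
python3 look.py c; python3 d.py .608 -.0655 .115 0.3 45
```

```text
t 6.13 pos [ 0.6168 -0.038   0.126 ] w 0.0414 F [ 0.2  0.4 -1.5] j [-0.32  0.1   2.13  0.99  0.28  0.36]
shift now-axes cm [-1.41  2.74  0.14] goal-axes cm [-1.41  2.74  0.14] world [-0.88 -2.75 -1.1 ]
twist deg [-0.05  0.15  0.06]
```

View pics/c_b.png

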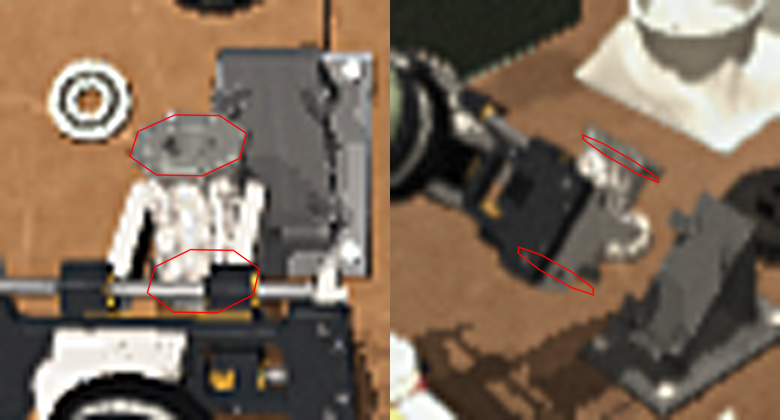

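Request:
move_arm --xyz '[[-0.4, 0.6, 0], [-0.4, 0.7, 0], [-0.4, 0.7, 0.1], [-0.2, 0.74, 0.04], [0, 0, 0], [0, 0, 0]]' --twist '[[0, 0, 0], [0, 0, 0], [0, 0, 0], [0, 0, 0], [0, 0, 0], [0, 0, 0]]' --gripper '[0, 0, 0, 0, 0, 0]'

```text
time: 6.63
tool_pos: [0.6081, -0.0657, 0.1149]
tcp_rot: [0.924, 0.003, 0.381, -0.001]
contact_force: [-0.5, 1.1, -1.9]
gripper_width: 0.041
```

```bash
python3 look.py e; python3 d.py .650 -.0655 .072 0.3 45
```

```text
t 6.73 pos [ 0.6079 -0.0651  0.1147] w 0.0412 F [-0.5 -0.5 -1.8] j [-0.4   0.11  2.15  1.12  0.31  0.17]
shift now-axes cm [-0.02  0.07  6.  ] goal-axes cm [-0.04  0.06  6.  ] world [ 4.21 -0.04 -4.27]
twist deg [-0.07  0.18  0.06]
```

View pics/e_b.png

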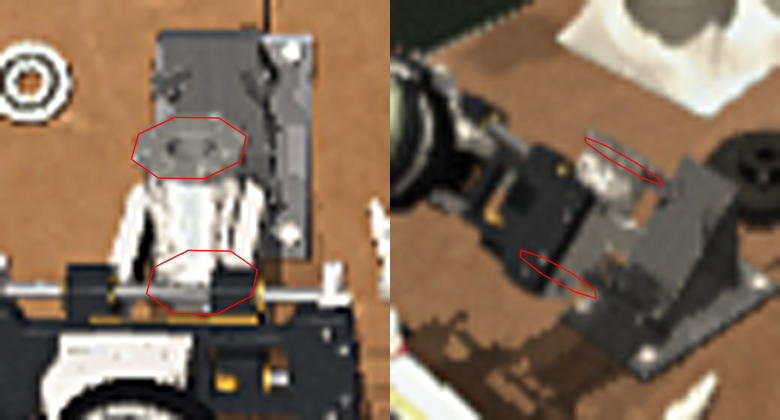

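Request:
move_arm --xyz '[[0.15, 0.05, 1], [0, 0, 1.2], [0, 0, 1.2], [0, 0, 1.0], [0, 0, 0.6], [0, 0, 0.4], [0, 0, 0], [0, 0, 0]]' --twist '[[0, 0, 0], [0, 0, 0], [0, 0, 0], [0, 0, 0], [0, 0, 0], [0, 0, 0], [0, 0, 0], [0, 0, 0]]' --gripper '[0, 0, 0, 0, 0, 0, 0, 0]'

```text
time: 7.4
tool_pos: [0.6465, -0.0653, 0.0768]
tcp_rot: [0.925, 0.003, 0.381, -0.002]
contact_force: [-0.2, 0.0, -1.6]
gripper_width: 0.0413
```

```bash
python3 look.py f; python3 d.py .650 -.0655 .072 0.3 45
```

```text
t 7.5 pos [ 0.6464 -0.0655  0.0771] w 0.041 F [-0.   0.2 -1.5] j [-0.36  0.27  2.07  1.36  0.26 -0.05]
shift now-axes cm [-0.1   0.01  0.62] goal-axes cm [-0.1   0.    0.62] world [ 0.36 -0.   -0.51]
twist deg [-0.06  0.22  0.03]
```

View pics/f_b.png

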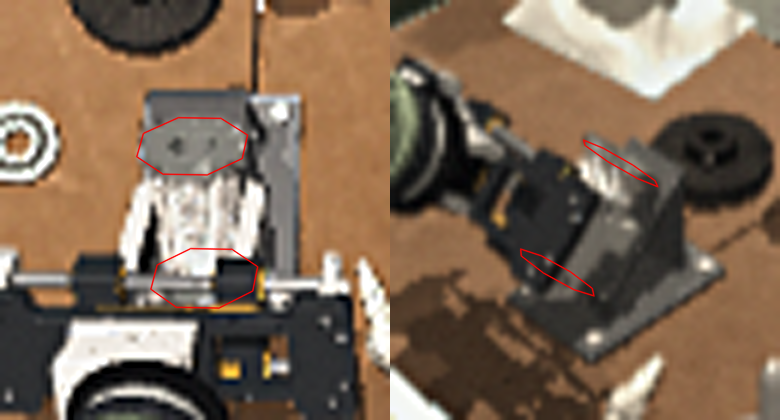

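Request:
move_arm --xyz '[[0, 0, 0.2], [0, 0, 0.2], [0, 0, 0], [0, 0, 0]]' --twist '[[0, 0, 0], [0, 0, 0], [0, 0, 0], [0, 0, 0]]' --gripper '[0, 0, 0, 0]'

```text
time: 7.83
tool_pos: [0.6492, -0.0657, 0.0739]
tcp_rot: [0.925, 0.003, 0.381, -0.001]
contact_force: [1.0, -0.4, -1.3]
gripper_width: 0.0414
```

Request:
move_arm --xyz '[[0, 0, 0.1], [0, 0, 0.1], [0, 0, 0], [0, 0, 0]]' --twist '[[0, 0, 0], [0, 0, 0], [0, 0, 0], [0, 0, 0]]' --gripper '[0, 0, 0, 0]'

```text
time: 8.17
tool_pos: [0.65, -0.0657, 0.073]
tcp_rot: [0.925, 0.003, 0.381, -0.001]
contact_force: [-11.3, -0.3, 8.6]
gripper_width: 0.0416
```

```bash
python3 d.py .650 -.0655 .072 0.3 45
```

```text
t 8.17 pos [ 0.65   -0.0657  0.073 ] w 0.0416 F [-11.3  -0.3   8.6] j [-0.36  0.29  2.06  1.39  0.26 -0.08]
shift now-axes cm [-0.07 -0.02  0.07] goal-axes cm [-0.07 -0.02  0.07] world [ 0.    0.02 -0.1 ]
twist deg [-0.03  0.21  0.  ]
```

Floor contact: the force is square off the slope. Sliding down gently to find the foot stop.

Request:
move_arm --xyz '[[-0.1, 0, -0.08], [-0.1, 0, 0], [0, 0, 0], [0, 0, 0]]' --twist '[[0, 0, 0], [0, 0, 0], [0, 0, 0], [0, 0, 0]]' --gripper '[0, 0, 0, 0]'

```text
time: 8.5
tool_pos: [0.6486, -0.0657, 0.0717]
tcp_rot: [0.925, 0.003, 0.381, -0.001]
contact_force: [-4.5, -0.8, 2.6]
gripper_width: 0.0414
```

Request:
move_arm --xyz '[[-0.1, 0, 0], [-0.1, 0, 0], [0, 0, 0], [0, 0, 0]]' --twist '[[0, 0, 0], [0, 0, 0], [0, 0, 0], [0, 0, 0]]' --gripper '[0, 0, 0, 0]'

```text
time: 8.83
tool_pos: [0.6484, -0.0658, 0.0716]
tcp_rot: [0.924, 0.003, 0.382, -0.001]
contact_force: [-2.3, 1.2, 5.6]
gripper_width: 0.0412
```

Request:
move_arm --xyz '[[0, 0, 0], [0, 0, 0], [0, 0, 0], [0, 0, 0], [0, 0, 0], [0, 0, 0], [0, 0, 0], [0, 0, 0]]' --twist '[[0, 0, 0], [0, 0, 0], [0, 0, 0], [0, 0, 0], [0, 0, 0], [0, 0, 0], [0, 0, 0], [0, 0, 0]]' --gripper '[0.8, 0.8, 0.8, 0.8, 0.8, 0.8, 0.8, 0.8]'

```text
time: 9.5
tool_pos: [0.6471, -0.0656, 0.0701]
tcp_rot: [0.925, 0.003, 0.381, -0.001]
contact_force: [0.3, 0.1, 0.1]
gripper_width: 0.0752
```

```bash
python3 look.py g; python3 d.py .648 -.0657 .0713 0.3 45
```

```text
t 9.6 pos [ 0.6471 -0.0656  0.0701] w 0.0751 F [0.2 0.2 0.1] j [-0.36  0.29  2.07  1.42  0.26 -0.11]
shift now-axes cm [ 0.14  0.01 -0.02] goal-axes cm [ 0.14  0.01 -0.02] world [ 0.09 -0.01  0.12]
twist deg [-0.06  0.25  0.01]
```

View pics/g_b.png

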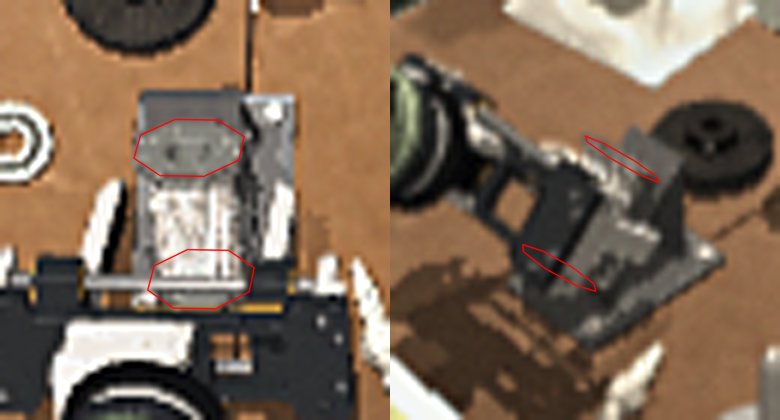

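Spool lies home against the stop with the fingers clear, contact force near 0. Swinging the tool to vertical around the spool for the re-grasp.

Request:
move_arm --xyz '[[0.14, 0, 0], [0, 0, 0], [0, 0, 0], [0, 0, 0], [0, 0, 0], [0, 0, 0], [0, 0, 0], [0, 0, 0]]' --twist '[[0, -5, 0], [0, -6, 0], [0, -6, 0], [0, -6, 0], [0, -6, 0], [0, -6, 0], [0, -5, 0], [0, -5, 0]]' --gripper '[0.8, 0.8, 0.8, 0.8, 0.8, 0.8, 0.8, 0.8]'

```text
time: 10.27
tool_pos: [0.6532, -0.0506, 0.0725]
tcp_rot: [0.989, 0.018, 0.144, -0.02]
contact_force: [0.5, 1.2, 0.9]
gripper_width: 0.0751
```

Request:
move_arm --xyz '[[0, 0, 0], [0, 0, 0], [0, 0, 0]]' --twist '[[0, 0, 0], [0, 0, 0], [0, 0, 0]]' --gripper '[0.8, 0.8, 0.8]'

```text
time: 10.52
tool_pos: [0.6536, -0.0506, 0.0719]
tcp_rot: [0.989, 0.019, 0.147, -0.02]
contact_force: [1.1, -1.6, 1.1]
gripper_width: 0.0751
```

```bash
python3 d.py .648 -.0657 .0713 0.3 0
```

```text
t 10.52 pos [ 0.6536 -0.0506  0.0719] w 0.0751 F [ 1.1 -1.6  1.1] j [-0.27  0.37  1.7   0.17  0.8   1.16]
shift now-axes cm [-0.6   1.49 -0.17] goal-axes cm [-0.57  1.51  0.06] world [-0.56 -1.51 -0.06]
twist deg [ -2.31 -16.94   1.85]
```

Request:
move_arm --xyz '[[0, 0.8, 0], [-0.3, 0.7, 0], [-0.3, 0, 0], [0, 0, 0]]' --twist '[[0, 0, 0], [-1.1, -5.5, 0.9], [-1.1, -5.5, 0.9], [0, -5.5, 0]]' --gripper '[0.8, 0.8, 0.8, 0.8]'

```text
time: 10.85
tool_pos: [0.6443, -0.065, 0.0683]
tcp_rot: [1.0, 0.002, -0.002, -0.003]
contact_force: [1.3, -0.4, 0.9]
gripper_width: 0.0751
```

```bash
python3 d.py .648 -.0657 .0713 0.3 0; python3 - <<'E'
from h import *
S=np.array;ims=[]
Rs=R.from_euler("z",.005)*R.from_matrix(np.c_[[.7071,0,.7071],[0,1,0],[-.7071,0,.7071]])
tp=S([.648,-.0657,.0713])
for n in("top","scene"):
    im=eyes.capture(n)[:,:,::-1].copy();cv2.imwrite(f"pics/i_{n}.png",im)
    f=6;off=(proj(n,tp)[0]-S([32,35])).astype(int)
    k=cv2.resize(im[off[1]:off[1]+70,off[0]:off[0]+65],None,fx=f,fy=f,interpolation=cv2.INTER_CUBIC)
    draw(n,k,[(h[[0,1,2,3,4,5,6,7,0]] if i==0 else h[[8,9,10,11,12,13,14,15,8]],(0,0,255)) for i,h in enumerate(hulls(Rs.as_matrix(),tp)[:2])],f,off)
    ims.append(k)
cv2.imwrite("pics/i_b.png",np.hstack(ims))
E
```

```text
t 10.85 pos [ 0.6443 -0.065   0.0683] w 0.0751 F [ 1.3 -0.4  0.9] j [-0.24  0.52  1.47  0.    1.16  1.33]
shift now-axes cm [ 0.36  0.07 -0.31] goal-axes cm [ 0.37  0.07 -0.3 ] world [ 0.37 -0.07  0.3 ]
twist deg [-0.32  0.25 -0.11]
```

View pics/i_b.png

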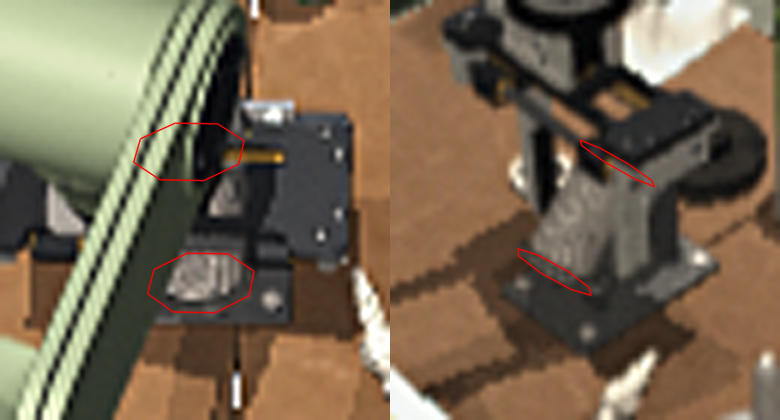

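Request:
move_arm --xyz '[[0.36, 0.07, -0.3], [0, 0, 0], [0, 0, 0]]' --twist '[[-0.3, 0.2, 0], [0, 0, 0], [0, 0, 0]]' --gripper '[0.8, 0.8, 0.8]'

```text
time: 11.2
tool_pos: [0.6501, -0.0658, 0.0722]
tcp_rot: [1.0, 0.002, 0.004, 0.0]
contact_force: [0.3, 0.3, 0.6]
gripper_width: 0.075
```

```bash
python3 d.py .648 -.0657 .0713 0.3 0
```

```text
t 11.2 pos [ 0.6501 -0.0658  0.0722] w 0.075 F [0.3 0.3 0.6] j [-0.23  0.51  1.46  0.    1.16  1.33]
shift now-axes cm [-0.22 -0.01  0.09] goal-axes cm [-0.21 -0.01  0.09] world [-0.21  0.01 -0.09]
twist deg [ 0.01 -0.42 -0.04]
```

Request:
move_arm --xyz '[[-0.2, 0, 0.1], [0, 0, 0], [0, 0, 0], [0, 0, 0], [0, 0, 0], [0, 0, 0], [0, 0, 0], [0, 0, 0]]' --twist '[[0, -0.4, 0], [0, 0, 0], [0, 0, 0], [0, 0, 0], [0, 0, 0], [0, 0, 0], [0, 0, 0], [0, 0, 0]]' --gripper '[0.8, 0, 0, 0, 0, 0, 0, 0]'

```text
time: 11.87
tool_pos: [0.6496, -0.0657, 0.0717]
tcp_rot: [1.0, 0.002, 0.0, 0.0]
contact_force: [-0.7, 0.5, 1.4]
gripper_width: 0.0416
```

```bash
python3 d.py .648 -.0657 .0713 0.3 0
```

```text
t 11.87 pos [ 0.6496 -0.0657  0.0717] w 0.0416 F [-0.7  0.5  1.4] j [-0.23  0.52  1.46 -0.    1.16  1.33]
shift now-axes cm [-0.16  0.    0.04] goal-axes cm [-0.16  0.    0.04] world [-0.16 -0.   -0.04]
twist deg [ 0.03 -0.05 -0.02]
```

Request:
move_arm --xyz '[[0, 0, -0.5], [0, 0, -1], [0, 0, -2], [0, 0, -2], [0, 0, -2.5], [0, 0, -2.5], [0, 0, -2], [0, 0, -1]]' --twist '[[0, 0, 0], [0, 0, 0], [0, 0, 0], [0, 0, 0], [0, 0, 0], [0, 0, 0], [0, 0, 0], [0, 0, 0]]' --gripper '[0, 0, 0, 0, 0, 0, 0, 0]'

```text
time: 12.53
tool_pos: [0.6512, -0.0663, 0.2111]
tcp_rot: [1.0, 0.002, 0.003, 0.001]
contact_force: [0.7, -0.2, -1.0]
gripper_width: 0.0417
```

Request:
move_arm --xyz '[[-0.5, 2, 0], [-0.5, 2.5, 0], [-0.5, 3, 0], [-0.5, 3, 0], [-0.5, 3, 0], [-0.5, 3, 0], [0, 2, 0], [0, 1, 0]]' --twist '[[0, 0, 0], [0, 0, 0], [0, 0, 0], [0, 0, 0], [0, 0, 0], [0, 0, 0], [0, 0, 0], [0, 0, 0]]' --gripper '[0, 0, 0, 0, 0, 0, 0, 0]'

```text
time: 13.2
tool_pos: [0.6193, -0.264, 0.2062]
tcp_rot: [1.0, 0.001, -0.0, 0.001]
contact_force: [0.7, 0.4, -1.4]
gripper_width: 0.0413
```

```bash
python3 d.py .618 -.2625 .19 0.3 0
```

```text
t 13.2 pos [ 0.6193 -0.264   0.2062] w 0.0413 F [ 0.7  0.4 -1.4] j [-0.53  0.43  1.3  -0.    1.42  1.04]
shift now-axes cm [-0.13 -0.15  1.62] goal-axes cm [-0.13 -0.15  1.62] world [-0.13  0.15 -1.62]
twist deg [ 0.09  0.02 -0.21]
```

Request:
move_arm --xyz '[[0, 0, 0], [0, 0, 0], [0, 0, 0], [0, 0, 0], [0, 0, 0], [0, 0, 0], [0, 0, 0], [0, 0, 0]]' --twist '[[0, 4, 0], [0, 4, 0], [0, 4, 0], [0, 4, 0], [0, 4, 0], [0, 4, 0], [0, 4, 0], [0, 4, 0]]' --gripper '[0, 0, 0, 0, 0, 0, 0, 0]'

```text
time: 13.87
tool_pos: [0.6201, -0.2599, 0.2068]
tcp_rot: [0.961, 0.003, 0.277, -0.0]
contact_force: [0.7, 0.3, -1.9]
gripper_width: 0.0414
```

Request:
move_arm --xyz '[[0, 0, 0], [0, 0, 0], [0, 0, 0], [0, 0, 0], [0, 0, 0], [0, 0, 0], [0, 0, 0], [0, 0, 0]]' --twist '[[0, 3, 0], [0, 3, 0], [0, 3, 0], [0, 3, 0], [0, 1, 0], [0, 0, 0], [0, 0, 0], [0, 0, 0]]' --gripper '[0, 0, 0, 0, 0, 0, 0, 0]'

```text
time: 14.53
tool_pos: [0.6207, -0.2606, 0.2071]
tcp_rot: [0.924, 0.003, 0.383, -0.0]
contact_force: [-0.3, 0.1, -1.6]
gripper_width: 0.0415
```

```bash
cat > look2.py <<'E'
# spool in tool: axis = tool x rotated by ang about tool y ; centre offset
from h import *
import sys
S=np.array;tag=sys.argv[1];ang=float(sys.argv[2]);sx=[.6182,-.2625]
offv=S([-.0016,0,.0007])
o=env.get_obs();rt=R.from_quat(o["tcp_rot"]);tp=o["tool_pos"]+rt.apply(offv)
rs=rt*R.from_euler("y",-ang,degrees=True)
ax=rs.apply([1,0,0]);print("spool centre est",tp.round(4),"axis",ax.round(3))
ims=[]
for n in("top","scene"):
    im=eyes.capture(n)[:,:,::-1].copy();cv2.imwrite(f"pics/{tag}_{n}.png",im)
    f=6;off=np.maximum((proj(n,[.618,-.2625,tp[2]*.5+.03])[0]-S([32,45])).astype(int),0)
    k=cv2.resize(im[off[1]:off[1]+90,off[0]:off[0]+65],None,fx=f,fy=f,interpolation=cv2.INTER_CUBIC)
    L=[(h[[0,1,2,3,4,5,6,7,0]] if i==0 else h[[8,9,10,11,12,13,14,15,8]],(0,0,255)) for i,h in enumerate(hulls(rs.as_matrix(),tp)[:2])]
    L+=[(circ([*sx,.016],.021),(255,0,255)),(S([[*sx,.016],[*sx,.106]]),(255,255,0))]
    draw(n,k,L,f,off);ims.append(k)
cv2.imwrite(f"pics/{tag}_b.png",np.hstack(ims))
E
python3 look2.py k 45 ; python3 d.py .618 -.2625 .19 0.3 45
```

```text
spool centre est [ 0.6201 -0.2607  0.2055] axis [1.    0.006 0.001]
t 14.63 pos [ 0.6209 -0.2609  0.2075] w 0.0416 F [ 0.4  0.  -1.7] j [-0.77  0.12  1.9   0.87  0.71  0.23]
shift now-axes cm [-1.44  0.15  1.02] goal-axes cm [-1.44  0.16  1.03] world [-0.29 -0.16 -1.75]
twist deg [ 0.06 -0.08  0.08]
```

View pics/k_b.png

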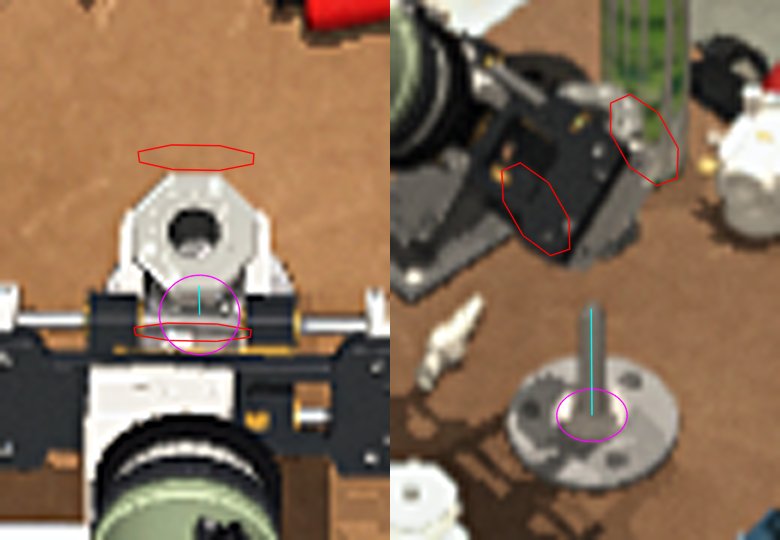

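```bash
python3 look2.py l -45; python3 d.py .618 -.2625 .19 0.3 45
```

```text
spool centre est [ 0.6203 -0.2609  0.2058] axis [-0.001  0.002  1.   ]
t 14.73 pos [ 0.6208 -0.2609  0.2073] w 0.0416 F [-0.1 -1.4 -1.2] j [-0.77  0.12  1.9   0.87  0.71  0.23]
shift now-axes cm [-1.42  0.15  1.02] goal-axes cm [-1.42  0.15  1.02] world [-0.28 -0.16 -1.73]
twist deg [ 0.06 -0.07  0.07]
```

View pics/l_b.png

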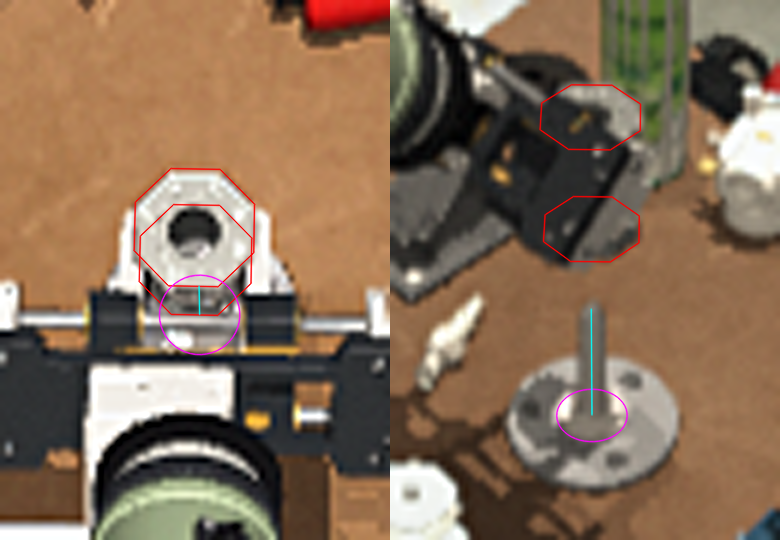

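Request:
move_arm --xyz '[[-0.6, 0.05, 0.55], [-0.6, 0.05, 0.55], [-0.6, 0.05, 0.55], [-0.6, 0, 0.55], [-0.6, 0, 0.55], [-0.7, 0, 0.63], [0, 0, 0], [0, 0, 0]]' --twist '[[0, 0, 0], [0, 0, 0], [0, 0, 0], [0, 0, 0], [0, 0, 0], [0, 0, 0], [0, 0, 0], [0, 0, 0]]' --gripper '[0, 0, 0, 0, 0, 0, 0, 0]'

```text
time: 15.4
tool_pos: [0.6175, -0.262, 0.1551]
tcp_rot: [0.924, 0.002, 0.382, -0.001]
contact_force: [-0.2, 0.0, -1.9]
gripper_width: 0.0418
```

```bash
python3 look2.py m -45; python3 d.py .618 -.2625 .15 0.3 45
```

```text
spool centre est [ 0.6169 -0.262   0.1535] axis [ 0.001 -0.001  1.   ]
t 15.5 pos [ 0.6183 -0.2627  0.1569] w 0.0412 F [ 0.3  0.  -2. ] j [-0.78  0.2   1.93  0.98  0.64  0.08]
shift now-axes cm [-0.51 -0.02  0.47] goal-axes cm [-0.51 -0.02  0.47] world [-0.03  0.02 -0.69]
twist deg [ 0.08 -0.06  0.01]
```

View pics/m_b.png

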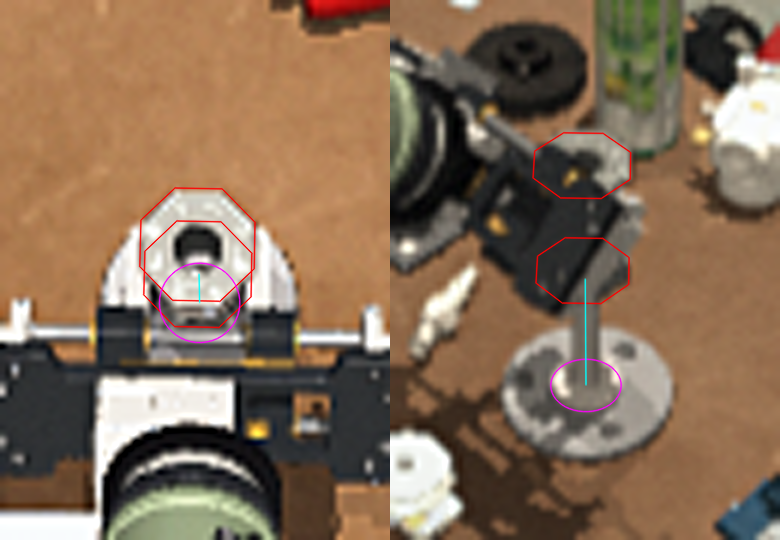

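Request:
move_arm --xyz '[[-0.35, 0, 0.35], [-0.35, 0, 0.35], [-0.35, 0, 0.35], [-0.35, 0, 0.35], [0, 0, 0]]' --twist '[[0, 0, 0], [0, 0, 0], [0, 0, 0], [0, 0, 0], [0, 0, 0]]' --gripper '[0, 0, 0, 0, 0]'

```text
time: 15.92
tool_pos: [0.6175, -0.262, 0.1352]
tcp_rot: [0.924, 0.002, 0.382, -0.001]
contact_force: [0.8, -0.0, -1.5]
gripper_width: 0.0415
```

```bash
python3 look2.py n -45; python3 d.py .618 -.2625 .137 0.3 45
```

```text
spool centre est [ 0.6168 -0.262   0.1335] axis [ 0.001 -0.001  1.   ]
t 16.02 pos [ 0.6179 -0.2623  0.1363] w 0.0413 F [ 0.2 -0.9 -1.8] j [-0.78  0.23  1.94  1.03  0.62  0.02]
shift now-axes cm [ 0.06  0.02 -0.05] goal-axes cm [ 0.06  0.02 -0.05] world [ 0.01 -0.02  0.07]
twist deg [ 0.03 -0.   -0.02]
```

View pics/n_b.png

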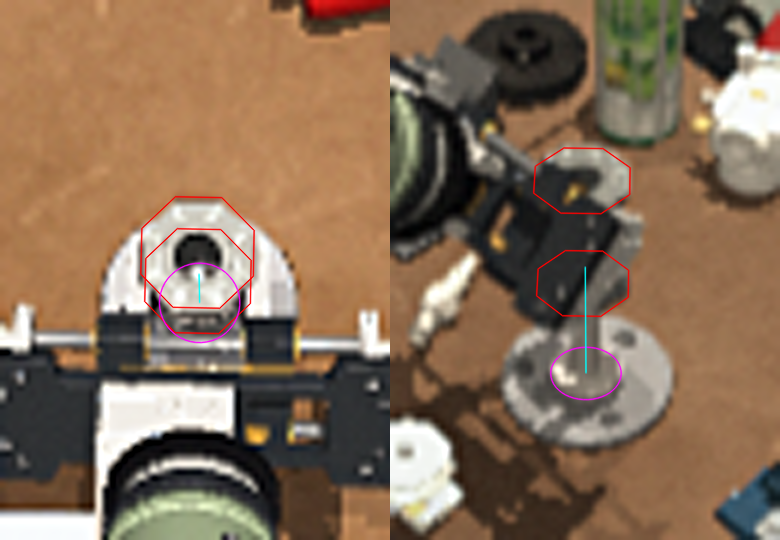

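Request:
move_arm --xyz '[[-0.3, 0, 0.3], [-0.3, 0, 0.3], [-0.3, 0, 0.3], [0, 0, 0]]' --twist '[[0, 0, 0], [0, 0, 0], [0, 0, 0], [0, 0, 0]]' --gripper '[0, 0, 0, 0]'

```text
time: 16.35
tool_pos: [0.6176, -0.2621, 0.1228]
tcp_rot: [0.924, 0.002, 0.382, -0.001]
contact_force: [0.9, 0.0, -3.0]
gripper_width: 0.0414
```

Request:
move_arm --xyz '[[-0.3, 0, 0.3], [-0.3, 0, 0.3], [-0.3, 0, 0.3], [0, 0, 0]]' --twist '[[0, 0, 0], [0, 0, 0], [0, 0, 0], [0, 0, 0]]' --gripper '[0, 0, 0, 0]'

```text
time: 16.68
tool_pos: [0.6176, -0.2621, 0.1101]
tcp_rot: [0.924, 0.002, 0.382, -0.001]
contact_force: [1.1, 0.4, -2.5]
gripper_width: 0.0411
```

```bash
python3 d.py .618 -.2625 .111 0.3 45
```

```text
t 16.68 pos [ 0.6176 -0.2621  0.1101] w 0.0411 F [ 1.1  0.4 -2.5] j [-0.78  0.28  1.95  1.11  0.59 -0.07]
shift now-axes cm [ 0.09  0.04 -0.04] goal-axes cm [ 0.09  0.04 -0.04] world [ 0.04 -0.04  0.09]
twist deg [ 0.02  0.04 -0.04]
```

Request:
move_arm --xyz '[[-0.35, 0, 0.35], [-0.35, 0, 0.35], [-0.35, 0, 0.35], [-0.35, 0, 0.35], [0, 0, 0]]' --twist '[[0, 0, 0], [0, 0, 0], [0, 0, 0], [0, 0, 0], [0, 0, 0]]' --gripper '[0, 0, 0, 0, 0]'

```text
time: 17.1
tool_pos: [0.6177, -0.2622, 0.0901]
tcp_rot: [0.924, 0.002, 0.382, -0.001]
contact_force: [0.7, -0.1, -2.2]
gripper_width: 0.0415
```

Request:
move_arm --xyz '[[-0.3, 0, 0.3], [-0.3, 0, 0.3], [-0.3, 0, 0.3], [-0.3, 0, 0.3], [0, 0, 0]]' --twist '[[0, 0, 0], [0, 0, 0], [0, 0, 0], [0, 0, 0], [0, 0, 0]]' --gripper '[0, 0, 0, 0, 0]'

```text
time: 17.52
tool_pos: [0.6177, -0.2622, 0.0734]
tcp_rot: [0.924, 0.002, 0.382, -0.001]
contact_force: [-0.2, 0.4, -1.6]
gripper_width: 0.0415
```

```bash
python3 look2.py p -45; python3 d.py .618 -.2625 .0575 0.3 45
```

```text
spool centre est [ 0.6171 -0.2622  0.0718] axis [ 0.001 -0.     1.   ]
t 17.62 pos [ 0.6181 -0.2624  0.0743] w 0.0419 F [ 1.   0.6 -2.5] j [-0.78  0.35  1.96  1.22  0.56 -0.21]
shift now-axes cm [-1.19  0.    1.18] goal-axes cm [-1.19  0.01  1.18] world [-0.01 -0.01 -1.68]
twist deg [ 0.04 -0.02 -0.01]
```

View pics/p_b.png

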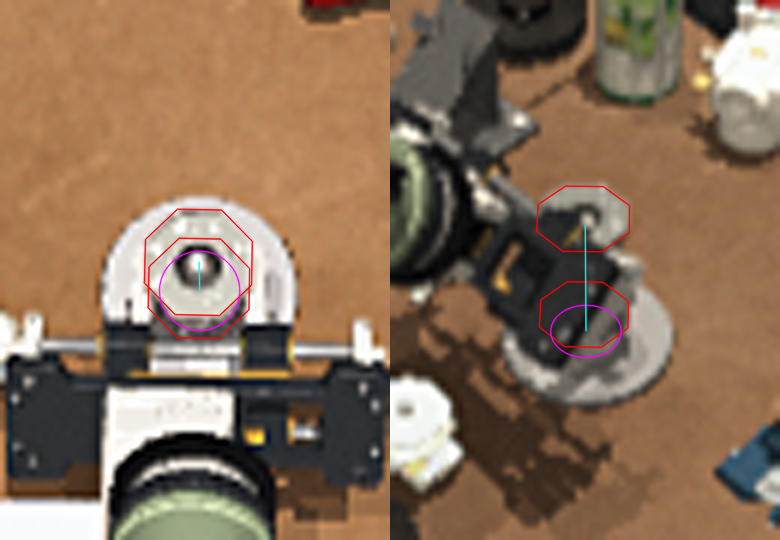

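Request:
move_arm --xyz '[[-0.3, 0, 0.3], [-0.3, 0, 0.3], [-0.3, 0, 0.3], [-0.1, 0, 0.1], [0, 0, 0], [0, 0, 0]]' --twist '[[0, 0, 0], [0, 0, 0], [0, 0, 0], [0, 0, 0], [0, 0, 0], [0, 0, 0]]' --gripper '[0, 0, 0, 0, 0, 0]'

```text
time: 18.12
tool_pos: [0.6181, -0.2625, 0.0602]
tcp_rot: [0.924, 0.002, 0.383, -0.001]
contact_force: [0.7, 0.3, -0.9]
gripper_width: 0.0412
```

Request:
move_arm --xyz '[[-0.07, 0, 0.07], [-0.07, 0, 0.07], [0, 0, 0], [0, 0, 0]]' --twist '[[0, 0, 0], [0, 0, 0], [0, 0, 0], [0, 0, 0]]' --gripper '[0, 0, 0, 0]'

```text
time: 18.45
tool_pos: [0.6183, -0.2628, 0.0587]
tcp_rot: [0.924, 0.002, 0.383, -0.0]
contact_force: [-0.4, -0.8, -1.3]
gripper_width: 0.0416
```

Request:
move_arm --xyz '[[-0.07, 0, 0.07], [0, 0, 0], [0, 0, 0]]' --twist '[[0, 0, 0], [0, 0, 0], [0, 0, 0]]' --gripper '[0, 0, 0]'

```text
time: 18.7
tool_pos: [0.6188, -0.2629, 0.0587]
tcp_rot: [0.923, 0.002, 0.384, -0.0]
contact_force: [-3.5, 0.9, 4.3]
gripper_width: 0.0415
```

Request:
move_arm --xyz '[[-0.07, 0, 0.07], [0, 0, 0], [0, 0, 0]]' --twist '[[0, 0, 0], [0, 0, 0], [0, 0, 0]]' --gripper '[0, 0, 0]'

```text
time: 18.95
tool_pos: [0.6191, -0.263, 0.0587]
tcp_rot: [0.923, 0.003, 0.385, -0.0]
contact_force: [-7.6, 2.6, 10.5]
gripper_width: 0.0416
```

Firm contact at about seated height. Backing the pressure off and letting go.

Request:
move_arm --xyz '[[0.07, 0, -0.07], [0, 0, 0], [0, 0, 0], [0, 0, 0], [0, 0, 0], [0, 0, 0], [0, 0, 0]]' --twist '[[0, 0, 0], [0, 0, 0], [0, 0, 0], [0, 0, 0], [0, 0, 0], [0, 0, 0], [0, 0, 0]]' --gripper '[0, 0, 0.85, 0.85, 0.85, 0.85, 0.85]'

```text
time: 19.53
tool_pos: [0.618, -0.2624, 0.0571]
tcp_rot: [0.924, 0.002, 0.383, -0.001]
contact_force: [0.2, 0.7, 0.1]
gripper_width: 0.0713
```

Request:
move_arm --xyz '[[0, 0, -0.5], [0, 0, -1], [0, 0, -2], [0, 0, -2], [0, 0, -2], [0, 0, -2], [0, 0, -2], [0, 0, -2]]' --twist '[[0, 0, 0], [0, 0, 0], [0, 0, 0], [0, 0, 0], [0, 0, 0], [0, 0, 0], [0, 0, 0], [0, 0, 0]]' --gripper '[0.85, 0.85, 0.85, 0.85, 0.85, 0.85, 0.85, 0.85]'

```text
time: 20.2
tool_pos: [0.5214, -0.2628, 0.1539]
tcp_rot: [0.924, 0.002, 0.383, -0.0]
contact_force: [-0.4, -1.5, -0.5]
gripper_width: 0.0796
```

Request:
move_arm --xyz '[[0, 0, 0], [0, 0, 0], [0, 0, 0], [0, 0, 0]]' --twist '[[0, 0, 0], [0, 0, 0], [0, 0, 0], [0, 0, 0]]' --gripper '[0.85, 0.85, 0.85, 0.85]'

```text
time: 20.53
tool_pos: [0.5227, -0.2625, 0.1522]
tcp_rot: [0.924, 0.002, 0.383, -0.001]
contact_force: [0.3, 0.4, 0.4]
gripper_width: 0.08
```

```bash
python3 - <<'E'
from h import *
S=np.array;ims=[];tp=S([.618,-.2625,.056])
Rs=R.from_euler("y",-90,degrees=True)
o=env.get_obs();print(o["time"],o["tool_pos"],o["contact_force"])
for n in("top","scene"):
    im=eyes.capture(n)[:,:,::-1].copy();cv2.imwrite(f"pics/z_{n}.png",im)
    f=6;off=(proj(n,tp)[0]-S([32,40])).astype(int)
    k=cv2.resize(im[off[1]:off[1]+80,off[0]:off[0]+65],None,fx=f,fy=f,interpolation=cv2.INTER_CUBIC)
    draw(n,k,[(h[[0,1,2,3,4,5,6,7,0]] if i==0 else h[[8,9,10,11,12,13,14,15,8]],(0,0,255)) for i,h in enumerate(hulls(Rs.as_matrix(),tp)[:2])],f,off)
    ims.append(k)
cv2.imwrite("pics/z_b.png",np.hstack(ims))
E
```

```text
20.5333 [ 0.52265792 -0.26253908  0.15217137] [0.30824381 0.4298584  0.36205711]
```

View pics/z_b.png

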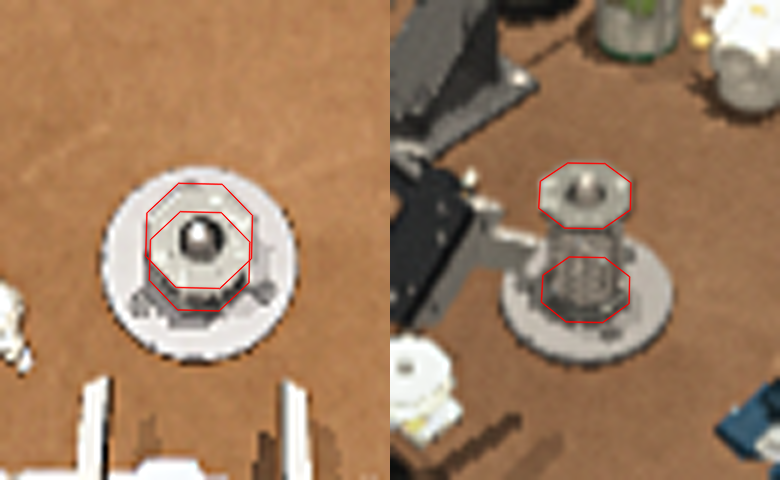

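View pics/z_scene.png

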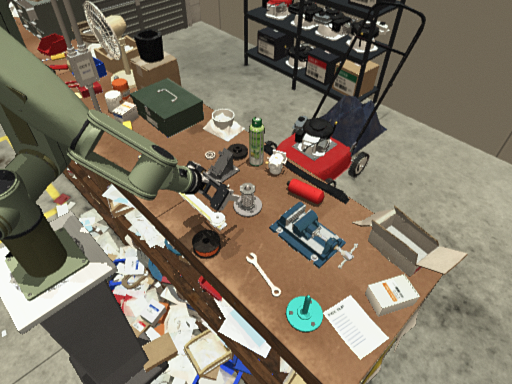

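The spool sits upright and home: its outline matches the seated model in both views, with the scene-view plate at crop (585,195). The spindle shows centred in the bore, the jaws are clear and the force is near 0. Handing in.

```bash
python3 -c "
from station import job_done
print(job_done())"
```

```text
the job is handed in; nothing more can be done
None
```

I loaded the spool onto the grey stand's spindle and handed the job in at about 20.6 s of the 64 s. The hand-in gives no verdict.

- **Sloped rest:** I gripped the spool off the counter and laid it in the rest until I felt the trough floor and then the foot stop. I let go, and the wrist force was near 0 (0.1–0.3 N).
- **Spindle:** I took it again with the tool vertical, stood it upright and lowered it by hand over the spindle. The only contact came at the collar, about 10 N upward. After that I released it and backed off.
- **Last checks:** In both cameras the spool's outline matches the model of a spool standing fully home, and the spindle is centred in the bore. The fingers are clear of everything and the force was about 0.6 N, which is noise. I saw no bystander out of place, though I did not measure their positions again.
- **Disagreements:** The two cameras differed by about 2 mm on the stand. On seating, the tool read about 1 mm above the height I expected; after release it read 57.1 mm. During the turn to vertical for the re-grasp, the tool drifted 15 mm sideways with open jaws; I corrected it, and the next picture showed the spool still home in the rest.

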